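# Hang the order pail on the spring scale

### The arm

A 6-joint arm with a two-finger parallel gripper is mounted at the origin on the work surface. World frame = base frame: x ahead of the robot, y to its left, z up, the work surface at z = 0. Lengths are in m, angles in degrees, forces in N, time in s.
With the tool pointing down it reaches from about 0.25 to 0.725 m from the base axis. Payload 9.7 kg.
Tool frame: the origin (TCP) lies at the very end of the fingers, on their centre line; the grasp point (between the pads) lies 19 mm behind it; y points along the fingers, x is the direction in which the jaws open and shut, and the axes are right-handed (so a half turn about y gives the same grasp; the last joint's range is limited). The gripper opens to 85 mm and grips with 20 to 120 N. Pads are 22 mm wide; open, the fingers measure 114 mm over their backs; the gripper's body (76 mm by 85 mm) begins 54 mm behind the grasp point. The pads swing forward as they close: fully open they stand 13 mm farther back than shut.
Start: joints at [67.895, 4.979, 10.078, 95.1, 0, 90], TCP at [0.207, 0.51, 0.231] pointing down, gripper open.
Joint ranges: [-179.16, 179.16], [-48.56, 103.87], [-65.8, 70.77], [-126.05, 130.52], [-82.76, 87.17], [-180, 180]. Speed limits (degrees/s): [127.2, 127.2, 147.25, 180, 180, 180].

### API

Orientations are given as [roll, pitch, yaw] about the fixed x, y, z axes, in that order (R = Rz(yaw) Ry(pitch) Rx(roll)).
In Python, from workcell import bot gives the robot as it stands.
- The arm moves only by the shell command python3 -m jog 'ROWS' [FORCE]. ROWS is JSON, a list of rows, each a list of 7 numbers: the closure, from 0 (fully open) to 1 (shut), then the shift along the world's x, y, z in units of 25 mm (1.0 is 25 mm), then the turn, a rotation vector about the world's x, y, z in units of 5 degrees (1.0 is 5 degrees). A call has 1 to 5 rows; each row is the pose to reach, as a shift and turn from the pose commanded when the call began; what a row does not reach only later rows make up. A row lasts 1/10 s, in which the tool goes at most 50 mm and 8.59 degrees, less where a joint would pass 70% of its speed; a pose out of reach is approached as far as the arm can. A call with a gripper value outside its range is refused whole. The fingers move at their own pace and stop on an object; FORCE is the grip in N (left out, the last holds). Time passes only in rows, so rows that repeat a pose let the fingers close. It gives the time, the measured TCP pose, the force and the opening at its end, in the units of the state.
- bot.get_obs(): the state, without advancing time (a new reading comes with each control period).
- bot.camera(name): name is "side" or "top" or "wrist"; returns (picture, depth): 420x560x3 uint8, red, green, blue; 420x560 float32, m along the optical axis (not along the pixel's ray), 0 where there is no reading.
- bot.camera_model(name): a dict with "fx", "fy", "cx", "cy" (pixels), "rvec" (rotation vector, rad) and "tvec" (3), from world to camera coordinates, as OpenCV has them; the wrist camera has in their place "tool_from_camera" (4x4, takes a point from camera to tool coordinates, whose origin is the TCP and whose axes are the tool frame's). Camera axes: x right, y down, z forward; pixel columns grow to the right and rows downward; lengths in m; the calibration is good to about 2 mm. A picture is of the moment at which its call begins: read the wrist's pose just before it. camera_model takes no time and is no camera call.
- bot.job_done(): hands the job in, once; it reports no verdict.
Trained networks look in the newest picture that a camera, given by its name, has taken for a name from the list of things; names that differ only in an ending like _2 or _b are one class to them, and where a whole thing is asked for, a point or a joint stands for the part that bears it (a point fixed in the world has none). Each returns a list of dicts, best first, with "conf" (0 to 1); they miss things now and then, are a little off and sometimes report something else, mostly with a low value. They report only what shows in the picture. A call takes as long as a camera call. They do not tell look-alikes from the thing itself.
- bot.regions_of(camera, label): "pixels" (420x560 bool, what is visible of it) and "point" ([row, column] in pixels, amid what is visible of it).
The state is a dict: "time": time; "q": joint angles; "qd": joint speeds; "joint_efforts": joint torques, N m; "ee_pos": TCP position; "tcp_rot": TCP orientation; "wrist_force": force on the tool from outside, world axes, zero at the start; "torque": the same for the moment, N m; "opening": finger opening in m.
Only numpy, scipy, OpenCV 4.12 (cv2) and the standard library are available. Lean on these libraries where they do the work, as an engineer would, in place of code of your own. Each camera call takes 0.05 s, during which the arm holds its last target. There are 200 camera calls.

### The job

Pick up the steel pail of amber jars by its blue swinging handle and hang it by that handle on the hook of the spring weighing stand. The hook sinks as it takes the load: keep hold and lower the pail slowly and gently until the spring carries exactly its whole weight, then let go so that it neither drops nor bounces, and never push the hook down to its stop. Leave the pail hanging still and plumb, clear of the table, and leave everything else on the bench in its place.

Things in the scene. Friction and masses are not known exactly. Their poses are not given: they have to be found in the camera images.
- pail: open round steel pail with three amber jars packed in it, 80 mm high, diameter 100 at the base and 116 at the rim, handle ears out to y = +-66 mm; total mass with contents and handle roughly 0.25 to 0.6 kg, not known beforehand. Origin: centre of its underside; z up along its axis. Its swinging handle is pivoted on an axis along the pail's y, 72 mm above the origin
- bail (a joint): lean of the pail's swinging handle about its pivot, rad: 0 = in line with the pail's axis (straight up), positive = leaning to the pail's -x; limits +-1. Slight friction holds it where it is left; with the pail hanging, the pail swings plumb beneath it
- bail_grip (a point): centre of the blue handle grip, a flat bar 18 (x) x 92 (y) x 26 (z) mm, 80 mm from the pivot; its two wire arms (6 mm thick) run down from its ends to the pivots at y = +-66. Frame turns with the handle: z points from the pivot out through the grip, y along the bar, x across its 18 mm thickness. 54 mm are free between the grip's underside and the pivot line when the handle is up
- stand: fixed spring weighing stand: grey base plate 170 x 150 x 14, aluminium column 30 x 50, 384 high, front face 5 mm in front (+x) of the origin. Origin: underside, below the column front; its -x axis is the way the hook points
- hook_seat (a point): resting place on the steel hook: the point on top of the level stretch (85 mm long, bar 10 mm thick) where the handle is to hang, 125 mm in front (-x) of the stand origin, 290 mm above the table when unloaded. Frame axes parallel to the stand's: the hook runs along x, z up. The point moves down with the hook
- hook_tip (a point): centre of the upturned hook end, 60 mm in front (-x) of hook_seat; the steel there reaches 15 mm above the seat's top
- hook (a joint): how far the sprung hook has sunk, m: 0 unloaded (top), bottom stop at 0.130. It sinks about 18 mm per newton of load (some 40 to 105 mm under the pail, by its weight), lightly damped; a delicate movement that must never run faster than 0.08 m/s (80 mm per second) either way, neither while lowering nor when the pail is let go
- carton: bystander: white carton 60 x 90 x 50 high mm, loose; origin: centre of its underside, z up
- carton2: bystander: white carton 50 x 80 x 60 high mm, loose; origin: centre of its underside, z up
- jar: bystander: amber jar with black cap, diameter 66, 65 high mm, loose; origin: centre of its underside, z up
- jar2: bystander: second amber jar with black cap, diameter 66, 65 high mm, loose; origin: centre of its underside, z up
- tin: bystander: open shiny steel tin, diameter 72, 100 high mm, loose; origin: centre of its underside, z up
- spray: bystander: slim aluminium spray bottle, diameter 44, 170 high mm, loose; origin: centre of its underside, z up
Things that resemble listed ones, but are neither listed nor needed, are in the scene too. What is shaped like the pail but green is not meant.

How it is judged:
By the outcome, as a careful person would: the job done as asked, in the order asked, and still so for the second after the job is handed in, with the robot touching nothing.
It also fails if it takes over 67 s, if anything falls off the work surface, if the arm or the gripper's body presses on something with over 40 N, if the wrist force passes 120 N, or if a joint passes its speed limit or range.

## Working session

There is one attempt and no reset: what is moved stays moved. The work goes in short steps, Python scripts to look and compute and a shell command to move; the robot and the scene stay as the last step left them, time stands still between calls to the robot, and variables do not carry over. Pictures are saved under pics/ and viewed, about 8 in all and at most 12, crops included, and the job is handed in when it is done.

```bash
ls; mkdir -p pics; cat > h.py <<'E'
import numpy as np,cv2
from workcell import bot
from scipy.spatial.transform import Rotation as R
def cloud(name,dep,tcp=None):
    m=bot.camera_model(name);h,w=dep.shape
    v,u=np.mgrid[:h,:w];P=np.stack([(u-m["cx"])/m["fx"]*dep,(v-m["cy"])/m["fy"]*dep,dep],-1)
    if "rvec" in m:
        Rm=cv2.Rodrigues(np.array(m["rvec"],float))[0];return (P-np.array(m["tvec"]).ravel())@Rm
    T=np.array(m["tool_from_camera"]);P=P@T[:3,:3].T+T[:3,3]
    p,r=tcp;return P@R.from_euler('xyz',r,degrees=True).as_matrix().T+np.array(p)
def shot(name,fn=None):
    o=bot.get_obs();pic,d=bot.camera(name)
    if fn: cv2.imwrite('pics/'+fn,pic[...,::-1])
    X=cloud(name,d,(o["ee_pos"],o["tcp_rot"]));X[d==0]=np.nan
    return pic,X
E
python3 - <<'E'
from h import *
o=bot.get_obs();print(o)
for c in("side","top"):
    pic,X=shot(c,c+'0.png')
    for l in("pail","bail_grip","stand","hook_seat","hook_tip"):
        for r in bot.regions_of(c,l)[:3]:
            p=X[r["pixels"]];p=p[~np.isnan(p[:,0])]
            print(c,l,round(r["conf"],2),r["point"],len(p),np.percentile(p,[2,50,98],axis=0).round(3).tolist() if len(p) else '')
a=cv2.imread('pics/side0.png');b=cv2.imread('pics/top0.png')
cv2.imwrite('pics/both0.png',cv2.resize(np.vstack([a,b]),(400*560//420*3//2-0,600*1)) if 0 else np.hstack([cv2.resize(a,(400,300)),cv2.resize(b,(400,300))]))
E
```

```text
pics
{'time': 0.0, 'q': array([ 6.78954617e+01,  5.01164272e+00,  1.00344830e+01,  9.50991182e+01,
       -8.10595012e-04,  8.99997417e+01]), 'qd': array([-0.00515966,  0.06465223, -0.07411495,  0.01705153,  0.05884689,
       -0.03462219]), 'joint_efforts': array([-5.91660646e-04, -5.20397151e+01,  4.64793348e+01,  1.64804823e-02,
        5.53463997e-05, -3.18955102e-06]), 'ee_pos': array([0.20688267, 0.50936412, 0.23057812]), 'tcp_rot': array([-9.00008103e+01,  7.62778982e-02,  6.78957200e+01]), 'wrist_force': array([0.37085854, 0.6910767 , 0.40523489]), 'torque': array([ 0.01603893, -0.01049263,  0.01969704]), 'opening': 0.08544022517150848}
side pail 0.86 [226.9, 274.8] 1192 [[0.471, 0.0, 0.004], [0.513, 0.038, 0.067], [0.577, 0.117, 0.165]]
side pail 0.67 [322.7, 242.9] 2422 [[0.237, -0.335, 0.0], [0.285, -0.294, 0.069], [0.343, -0.214, 0.165]]
side bail_grip 0.64 [299.0, 239.3] 446 [[0.238, -0.326, 0.078], [0.278, -0.293, 0.16], [0.333, -0.241, 0.166]]
side bail_grip 0.51 [201.7, 277.2] 159 [[0.501, 0.016, -0.002], [0.517, 0.059, 0.162], [0.637, 0.344, 0.167]]
side stand 0.92 [
[... 582 characters left out ...]
 [0.523, 0.066, 0.162], [0.563, 0.121, 0.172]]
top bail_grip 0.5 [271.8, 354.1] 180 [[0.253, -0.31, 0.046], [0.296, -0.273, 0.163], [0.338, -0.239, 0.171]]
top bail_grip 0.33 [152.3, 344.1] 261 [[0.543, -0.263, 0.277], [0.67, -0.235, 0.299], [0.725, -0.22, 0.313]]
top stand 0.59 [148.1, 340.1] 2054 [[0.585, -0.325, -0.0], [0.729, -0.236, 0.019], [0.85, -0.177, 0.386]]
top hook_seat 0.59 [145.9, 345.0] 257 [[0.543, -0.268, 0.21], [0.701, -0.238, 0.301], [0.727, -0.22, 0.313]]
top hook_seat 0.23 [146.7, 336.7] 1888 [[0.63, -0.317, 0.005], [0.729, -0.236, 0.019], [0.848, -0.178, 0.386]]
top hook_tip 0.51 [149.7, 345.5] 267 [[0.543, -0.277, -0.001], [0.688, -0.238, 0.295], [0.727, -0.22, 0.313]]
```

View pics/both0.png

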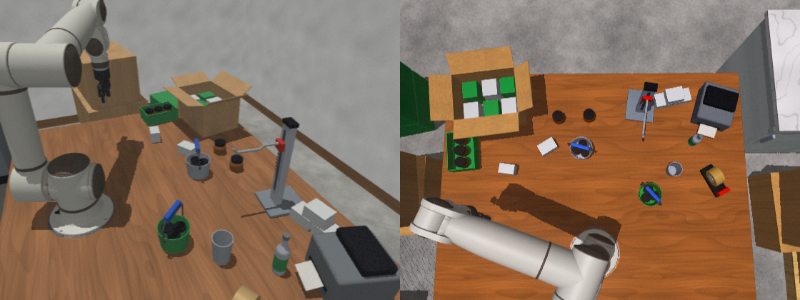

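```bash
cat > an.py <<'E'
from h import *
for c in("side","top"):
    pic,X=shot(c)
    hsv=cv2.cvtColor(pic,cv2.COLOR_RGB2HSV)
    for nm,x0,x1,y0,y1 in (("A",.44,.62,-.03,.16),("B",.2,.39,-.37,-.18)):
        for part,m0 in (("top",.145),("rim",.07)):
            m=(X[...,0]>x0)&(X[...,0]<x1)&(X[...,1]>y0)&(X[...,1]<y1)&(X[...,2]>m0)&(X[...,2]<(.2 if part=="top" else .09))
            p=X[m];
            if len(p)<9: continue
            q=p[:,:2];w,V=np.linalg.eigh(np.cov(q.T));d=V[:,1];t=(q-q.mean(0))@d
            mid=q.mean(0)+d*(np.percentile(t,1)+np.percentile(t,99))/2
            print(c,nm,part,len(p),'mean',p.mean(0).round(4),'mid',mid.round(4),'L',np.ptp(t).round(3),'ang',np.degrees(np.arctan2(d[1],d[0])).round(1),'zmax',np.percentile(p[:,2],98).round(4),'hsv',np.median(hsv[m],0), 'box',p.min(0).round(3),p.max(0).round(3))
    m=(X[...,0]>.5)&(X[...,0]<.76)&(X[...,1]>-.3)&(X[...,1]<-.18)&(X[...,2]>.25)&(X[...,2]<.33)
    p=X[m];q=p[:,:2];w,V=np.linalg.eigh(np.cov(q.T));d=V[:,1];d*=np.sign(d[0]);t=(q-q.mean(0))@d
    a=np.degrees(np.arctan2(d[1],d[0]));print(c,'hook ang',a.round(2))
    for k in np.arange(t.min(),t.max(),.015):
        s=p[(t>=k)&(t<k+.015)]
        if len(s)>2: print(k.round(3),len(s),np.median(s,0).round(4),'z',np.percentile(s[:,2],[2,98]).round(3),'w',np.ptp((s[:,:2]-q.mean(0))@V[:,0]).round(3))
E
python3 an.py
```

```text
side A top 125 mean [0.5153 0.0525 0.1608] mid [0.5174 0.0601] L 0.102 ang 74.4 zmax 0.1665 hsv [111. 172. 151.] box [0.499 0.01  0.145] [0.539 0.11  0.167]
side A rim 294 mean [0.5239 0.0576 0.0745] mid [0.5237 0.057 ] L 0.132 ang 69.4 zmax 0.0832 hsv [104.  17.  90.] box [ 0.467 -0.005  0.07 ] [0.582 0.125 0.089]
side B top 357 mean [ 0.2853 -0.2871  0.1597] mid [ 0.2876 -0.2851] L 0.098 ang -139.3 zmax 0.1666 hsv [111. 176. 134.] box [ 0.249 -0.318  0.145] [ 0.327 -0.246  0.167]
side B rim 507 mean [ 0.2894 -0.2864  0.0747] mid [ 0.2914 -0.2842] L 0.136 ang 48.0 zmax 0.0826 hsv [ 67. 104.  76.] box [ 0.232 -0.338  0.07 ] [ 0.347 -0.226  0.089]
side hook ang -13.8
-0.163 27 [ 0.5394 -0.2248  0.2988] z [0.29  0.306] w 0.01
-0.148 23 [ 0.5537 -0.2265  0.2876] z [0.284 0.292] w 0.009
-0.133 22 [ 0.5686 -0.2289  0.2867] z [0.282 0.29 ] w 0.009
-0.118 22 [ 0.5832 -0.2311  0.2872] z [0.281 0.29 ] w 0.011
-0.103 22 [ 0.5992 -0.2335  0.2873] z [0.281 0.29 ] w 0.009
-0.088 21 [ 0.613  -0.2355  0.2876] z [0.28  0.291] w 0.009
-0.073 24 [ 0.6286 -0.2376  0.2881] z [0.283 0.291] w 0.009
-0.058
[... 1393 characters left out ...]
 14 [ 0.5869 -0.2274  0.2904] z [0.283 0.296] w 0.008
-0.08 13 [ 0.6007 -0.2282  0.2886] z [0.286 0.295] w 0.01
-0.065 16 [ 0.6161 -0.2315  0.2875] z [0.282 0.295] w 0.008
-0.05 14 [ 0.632  -0.2349  0.2903] z [0.281 0.293] w 0.009
-0.035 17 [ 0.6466 -0.2347  0.2978] z [0.289 0.306] w 0.009
-0.02 14 [ 0.6611 -0.2372  0.3036] z [0.298 0.307] w 0.008
-0.005 14 [ 0.6751 -0.2413  0.3012] z [0.297 0.309] w 0.009
0.01 13 [ 0.6894 -0.2413  0.3013] z [0.297 0.306] w 0.008
0.025 64 [ 0.7078 -0.2436  0.3023] z [0.272 0.313] w 0.042
0.04 74 [ 0.7216 -0.2479  0.3089] z [0.296 0.329] w 0.044
0.055 39 [ 0.7301 -0.2264  0.3056] z [0.252 0.327] w 0.049
0.07 7 [ 0.7516 -0.2255  0.2915] z [0.267 0.318] w 0.001
```

The side view (left) shows the steel pail at about (198,165), the green decoy at (173,232) and the hook running from the column at (285,145) to its tip at (235,150). In the top view (right) the pail is at (581,148) and the hook tip at (643,138). Pail centre is about (0.526, 0.062), its grip about (0.519, 0.062), with the bar at 74°. The hook runs at about -8°, with the seat near (0.600, -0.232). Next I'll move above the pail.

```bash

python3 -m jog '[[0,0.83,-1.19,0.3,0,0,-1.1],[0,1.66,-2.4,0.5,0,0,-2.2],[0,2.5,-3.6,0.6,0,0,-3.3],[0,3.3,-4.8,0.6,0,0,-4.4],[0,4.16,-5.97,0.6,0,0,-5.6]]'
python3 -m jog '[[0,0.83,-1.19,0.2,0,0,-1.1],[0,1.66,-2.4,0.4,0,0,-2.2],[0,2.5,-3.6,0.6,0,0,-3.3],[0,3.3,-4.8,0.6,0,0,-4.4],[0,4.16,-5.97,0.6,0,0,-5.6]]'
python3 -m jog '[[0,0.83,-1.19,0.2,0,0,-1.1],[0,1.66,-2.4,0.3,0,0,-2.2],[0,2.5,-3.6,0.4,0,0,-3.3],[0,3.3,-4.8,0.4,0,0,-4.4],[0,4.16,-5.97,0.4,0,0,-5.6]]'
python3 -m jog '[[0,0,0,0,0,0,0],[0,0,0,0,0,0,0]]'
cat > w.py <<'E'
from h import *
pic,X=shot("wrist","wrist1.png")
o=bot.get_obs();print(o["ee_pos"],o["tcp_rot"],o["q"].round(1))
hsv=cv2.cvtColor(pic,cv2.COLOR_RGB2HSV)
m=(abs(hsv[...,0].astype(int)-112)<8)&(hsv[...,1]>120)&(X[...,2]>.14)&(X[...,2]<.2)
p=X[m];print(len(p),p.min(0),p.max(0),np.median(p,0))
t=p[p[:,2]>np.percentile(p[:,2],90)-.006];q=t[:,:2].astype(np.float32)
print(cv2.minAreaRect(q),len(q),np.median(t[:,2]))
E
python3 w.py
```

```text
time: 1.2
ee_pos: [0.3115, 0.3591, 0.2466]
tcp_rot: [-90.0, -0.0, 39.7]
wrist_force: [-0.3, 1.8, -0.3]
opening: 0.0855
time: 1.7
ee_pos: [0.4156, 0.2097, 0.2617]
tcp_rot: [-90.0, -0.1, 11.7]
wrist_force: [1.4, 0.1, 0.2]
opening: 0.085
time: 2.2
ee_pos: [0.5196, 0.0604, 0.2716]
tcp_rot: [-90.0, -0.0, -16.3]
wrist_force: [0.4, 0.2, -0.1]
opening: 0.0854
time: 2.4
ee_pos: [0.5191, 0.0613, 0.271]
tcp_rot: [-90.0, 0.0, -16.1]
wrist_force: [-0.5, 0.8, -0.0]
opening: 0.0853
[0.5187515  0.06194874 0.2712239 ] [-8.99955220e+01  2.59237921e-02 -1.60713818e+01] [  6.8   2.3  11.7  99.5   0.  112.9]
2231 [0.49973081 0.01619977 0.14265354] [0.5406549  0.11160162 0.16650686] [0.52114936 0.07074736 0.16421175]
((0.5199076533317566, 0.06626532971858978), (0.09115464240312576, 0.018134351819753647), 73.53711700439453) 2163 0.164247602900572
```

View pics/wrist1.png

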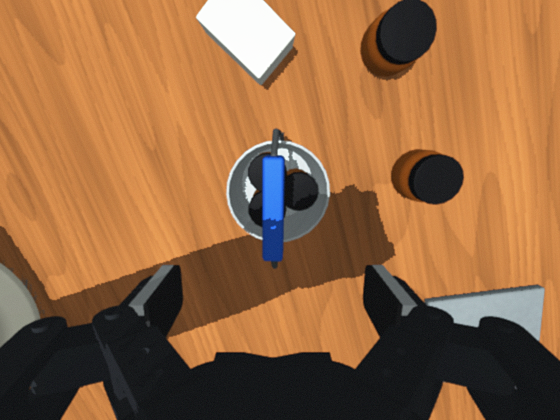

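The wrist view shows the blue bar upright over the steel pail, at pixels (273,155) to (273,262). It measures 91 x 18 mm at 73.5°, centre (0.520, 0.066), top z 0.1645, which matches the listed sizes. I'll grip the bar's upper part so the fingertips stay above its underside.

```bash

python3 -m jog '[[0,0.05,0.16,-1.2,0,0,-0.1],[0,0.05,0.16,-2.4,0,0,-0.1],[0,0.05,0.16,-3.6,0,0,-0.1],[0,0.05,0.16,-4.6,0,0,-0.1],[0,0.05,0.16,-5.12,0,0,-0.1]]'
python3 -m jog '[[0,0,0,0,0,0,0],[0.5,0,0,0,0,0,0],[0.6,0,0,0,0,0,0],[0.65,0,0,0,0,0,0],[0.7,0,0,0,0,0,0]]' 50
python3 -m jog '[[0.8,0,0,0,0,0,0],[1,0,0,0,0,0,0],[1,0,0,0,0,0,0],[1,0,0,0,0,0,0],[1,0,0,0,0,0,0]]' 50
python3 -c "
from h import *
o=bot.get_obs();print(o['wrist_force'],o['torque'],o['opening'],o['ee_pos'])"
```

```text
time: 2.95
ee_pos: [0.5189, 0.0668, 0.1414]
tcp_rot: [-90.0, 0.1, -16.5]
wrist_force: [0.0, -0.3, 0.2]
opening: 0.0853
time: 3.45
ee_pos: [0.5206, 0.0659, 0.1441]
tcp_rot: [-90.0, -0.1, -16.6]
wrist_force: [-0.6, -0.8, 0.1]
opening: 0.0285
time: 3.95
ee_pos: [0.5209, 0.0657, 0.1441]
tcp_rot: [-90.0, -0.1, -16.6]
wrist_force: [3.6, -1.0, 4.9]
opening: 0.0172
[ 3.57209353 -0.97326786  4.89432566] [-0.34473058 -0.99025505  0.00990037] 0.01716749551832194 [0.52094333 0.06573512 0.14406068]
```

```bash

python3 -m jog '[[1,0,0,0.1,0,0,0],[1,0,0,0.3,0,0,0],[1,0,0,0.55,0,0,0],[1,0,0,0.8,0,0,0],[1,0,0,1.04,0,0,0]]'
python3 -m jog '[[1,0,0,0.4,0,0,0],[1,0,0,0.9,0,0,0],[1,0,0,1.4,0,0,0],[1,0,0,1.9,0,0,0],[1,0,0,2.4,0,0,0]]'
python3 -m jog '[[1,0,0,0.5,0,0,0],[1,0,0,1.0,0,0,0],[1,0,0,1.5,0,0,0],[1,0,0,2.0,0,0,0],[1,0,0,2.4,0,0,0]]'
python3 -m jog '[[1,0,0,0.4,0,0,0],[1,0,0,0.75,0,0,0],[1,0,0,1.0,0,0,0],[1,0,0,1.15,0,0,0],[1,0,0,1.2,0,0,0]]'
cat > f.py <<'E'
from h import *
import sys
F=[];T=[]
for i in range(int(sys.argv[1])):
    bot.camera("wrist");o=bot.get_obs();F.append(o["wrist_force"]);T.append(o["torque"])
F=np.array(F);print(o["time"],'F',F.mean(0).round(2),'sd',F.std(0).round(2),'T',np.mean(T,0).round(3),o["ee_pos"].round(4),o["opening"].round(4))
E
python3 f.py 10
cat > s.py <<'E'
from h import *
import sys
pic,X=shot("side",sys.argv[1]);b=[int(v) for v in sys.argv[2:6]]
cv2.imwrite('pics/'+sys.argv[1],cv2.resize(pic[b[2]:b[3],b[0]:b[1],::-1],None,fx=3,fy=3,interpolation=cv2.INTER_CUBIC))
hsv=cv2.cvtColor(pic,cv2.COLOR_RGB2HSV)
g=bot.get_obs()["ee_pos"]
m=(abs(hsv[...,0].astype(int)-112)<8)&(hsv[...,1]>110)&(np.linalg.norm(X-g,axis=-1)<.09)
p=X[m];print('blue',len(p),np.percentile(p,[2,50,98],axis=0).round(4).tolist())
m=(np.linalg.norm(X[...,:2]-g[:2],axis=-1)<.075)&(X[...,2]<g[2]-.05)&(X[...,2]>g[2]-.17)
p=X[m];print('pail',len(p),np.nanpercentile(p,[1,50,99],axis=0).round(4).tolist())
E
python3 s.py side1.png 200 420 90 290
```

```text
time: 4.45
ee_pos: [0.5201, 0.0659, 0.1698]
tcp_rot: [-90.0, 0.0, -16.6]
wrist_force: [-0.2, -0.6, -4.4]
opening: 0.0171
time: 4.95
ee_pos: [0.5203, 0.0658, 0.2306]
tcp_rot: [-90.0, -0.0, -16.6]
wrist_force: [0.1, 0.7, -5.1]
opening: 0.0173
time: 5.45
ee_pos: [0.5203, 0.0658, 0.2906]
tcp_rot: [-90.0, -0.0, -16.6]
wrist_force: [0.3, 0.6, -4.5]
opening: 0.0171
time: 5.95
ee_pos: [0.5203, 0.0658, 0.3195]
tcp_rot: [-90.0, -0.0, -16.6]
wrist_force: [1.0, 0.8, -4.7]
opening: 0.0173
blue 100 [[0.4998, 0.0196, 0.3166], [0.5111, 0.0394, 0.3386], [0.5325, 0.1031, 0.3507]]
pail 1220 [[0.4661, 0.001, 0.1765], [0.511, 0.0373, 0.2379], [0.5757, 0.1205, 0.2573]]Traceback (most recent call last):
  File "f.py", line 6, in <module>
    F=np.array(F);print(o["time"],'F',F.mean(0).round(2),'sd',F.std(0).round(2),'T',np.mean(T,0).round(3),o["ee_pos"].round(4),o["opening"].round(4))
                                                                                                                               ^^^^^^^^^^^^^^^^^^
AttributeError: 'float' object has no attribute 'round'
```

View pics/side1.png

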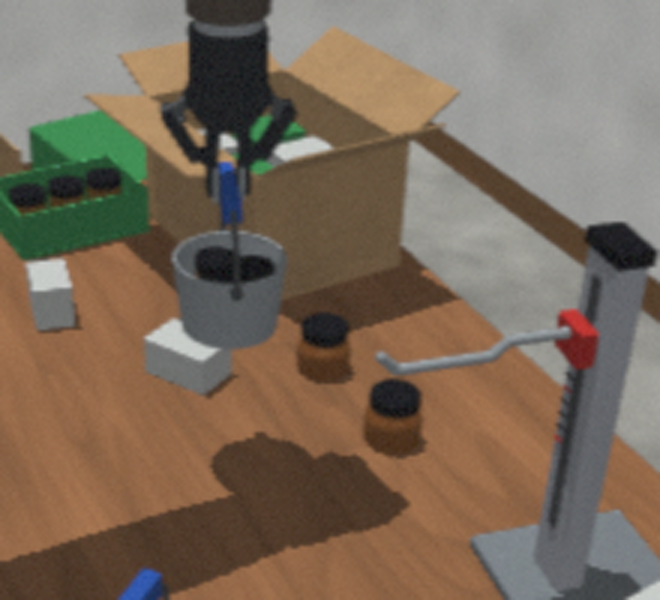

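Lifted: the pail hangs plumb at (230,290) in the crop and weighs about 4.7 N. Its underside at 0.1765 puts the bar's underside at 0.3155, as planned. Next I'll carry it to in front of the hook tip.

```bash
sed -i 's/o\["opening"\].round(4)/round(float(o["opening"]),4)/' f.py
python3 -m jog '[[1,-0.01,-0.1,0,0,0,0.05],[1,-0.03,-0.35,0,0,0,0.1],[1,-0.08,-0.75,0,0,0,0.2],[1,-0.14,-1.3,0,0,0,0.3],[1,-0.2,-2,0,0,0,0.4]]'
python3 -m jog '[[1,-0.08,-0.75,0,0,0,0.1],[1,-0.16,-1.5,0,0,0,0.2],[1,-0.24,-2.25,0,0,0,0.3],[1,-0.32,-3,0,0,0,0.4],[1,-0.4,-3.75,0,0,0,0.5]]'
python3 -m jog '[[1,-0.08,-0.75,0,0,0,0.1],[1,-0.16,-1.5,0,0,0,0.2],[1,-0.24,-2.25,0,0,0,0.3],[1,-0.32,-2.95,0,0,0,0.4],[1,-0.4,-3.6,0,0,0,0.5]]'
python3 -m jog '[[1,-0.06,-0.6,0,0,0,0.1],[1,-0.12,-1.1,0,0,0,0.2],[1,-0.16,-1.5,0,0,0,0.26],[1,-0.19,-1.8,0,0,0,0.3],[1,-0.2,-1.95,0,0,0,0.3]]'
python3 f.py 12
python3 s.py side2.png 220 440 90 290
```

```text
time: 7.0
ee_pos: [0.515, 0.0149, 0.3193]
tcp_rot: [-90.0, -0.0, -14.5]
wrist_force: [0.4, -0.3, -4.3]
opening: 0.017
time: 7.5
ee_pos: [0.5048, -0.0794, 0.3194]
tcp_rot: [-90.0, -0.0, -12.1]
wrist_force: [0.2, -0.1, -4.1]
opening: 0.0168
time: 8.0
ee_pos: [0.4946, -0.1695, 0.3193]
tcp_rot: [-90.0, -0.0, -9.6]
wrist_force: [0.1, 0.1, -4.0]
opening: 0.0169
time: 8.5
ee_pos: [0.49, -0.2174, 0.3193]
tcp_rot: [-90.0, 0.0, -8.1]
wrist_force: [0.2, -0.2, -3.7]
opening: 0.0168
9.1 F [ 0.02 -0.05 -4.23] sd [0.48 0.47 0.37] T [0.005 0.01  0.002] [ 0.4903 -0.2165  0.3193] 0.0171
blue 162 [[0.4748, -0.2632, 0.3182], [0.4816, -0.2431, 0.3381], [0.4983, -0.1967, 0.3416]]
pail 1831 [[0.4358, -0.2823, 0.1762], [0.4799, -0.2385, 0.2396], [0.5459, -0.1578, 0.2584]]
```

View pics/side2.png

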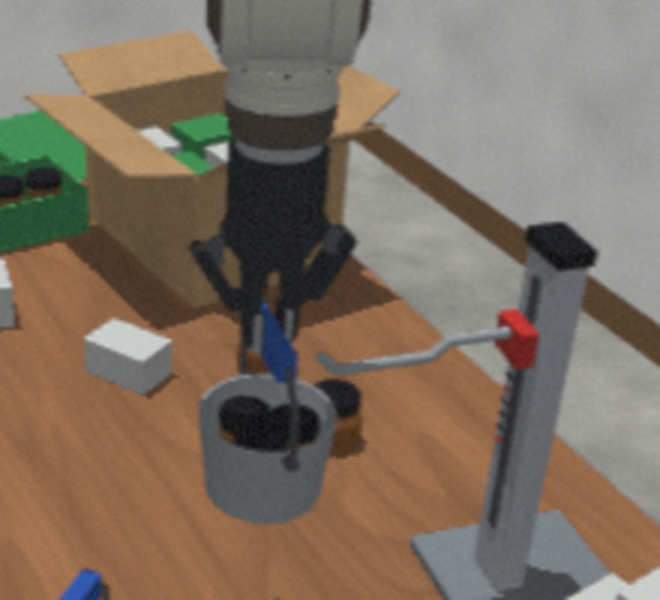

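The pail is in front of the tip (tip at (325,360) in the crop), the bar is square to the hook, and the weight reads 4.23 ± 0.1 N, so expect about 76 mm of sink. Now I'll thread it onto the hook with the bar underside about 25 mm above the seat.

```bash

python3 -m jog '[[1,0.01,0,0,0,0,0],[1,0.05,-0.01,0,0,0,0],[1,0.12,-0.02,0,0,0,0],[1,0.22,-0.03,0,0,0,0],[1,0.36,-0.05,0,0,0,0]]'
python3 -m jog '[[1,0.18,-0.02,0,0,0,0],[1,0.38,-0.05,0,0,0,0],[1,0.6,-0.08,0,0,0,0],[1,0.84,-0.11,0,0,0,0],[1,1.08,-0.14,0,0,0,0]]'
python3 -m jog '[[1,0.25,-0.03,0,0,0,0],[1,0.5,-0.06,0,0,0,0],[1,0.75,-0.1,0,0,0,0],[1,1,-0.13,0,0,0,0],[1,1.25,-0.16,0,0,0,0]]'
python3 -m jog '[[1,0.25,-0.03,0,0,0,0],[1,0.5,-0.06,0,0,0,0],[1,0.74,-0.1,0,0,0,0],[1,0.97,-0.13,0,0,0,0],[1,1.18,-0.16,0,0,0,0]]'
python3 -m jog '[[1,0.18,-0.02,0,0,0,0],[1,0.32,-0.04,0,0,0,0],[1,0.43,-0.06,0,0,0,0],[1,0.5,-0.07,0,0,0,0],[1,0.53,-0.07,0,0,0,0]]'
python3 s.py side3.png 240 440 90 290
```

```text
time: 9.65
ee_pos: [0.4995, -0.218, 0.3193]
tcp_rot: [-90.0, -0.0, -8.1]
wrist_force: [0.4, -0.8, -4.5]
opening: 0.0168
time: 10.15
ee_pos: [0.5268, -0.2215, 0.3191]
tcp_rot: [-90.0, 0.0, -8.1]
wrist_force: [0.3, 0.2, -5.3]
opening: 0.0167
time: 10.65
ee_pos: [0.558, -0.2255, 0.3192]
tcp_rot: [-90.0, 0.0, -8.1]
wrist_force: [0.1, -0.1, -5.0]
opening: 0.0171
time: 11.15
ee_pos: [0.5875, -0.2295, 0.3192]
tcp_rot: [-90.0, 0.0, -8.1]
wrist_force: [-0.2, -0.7, -4.1]
opening: 0.0169
time: 11.65
ee_pos: [0.6003, -0.2312, 0.3193]
tcp_rot: [-90.0, 0.0, -8.1]
wrist_force: [-0.3, -0.4, -3.4]
opening: 0.0173
blue 157 [[0.584, -0.2791, 0.318], [0.59, -0.2582, 0.3366], [0.6072, -0.1943, 0.3407]]
pail 1674 [[0.5455, -0.2977, 0.1768], [0.5866, -0.2538, 0.2379], [0.6563, -0.1769, 0.2592]]
```

View pics/side3.png

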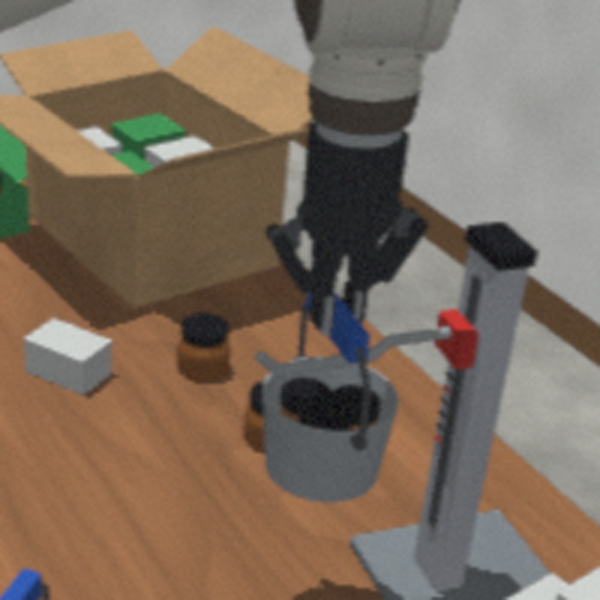

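The hook at (265,360) to (440,335) now runs under the bar and between the bail arms, with the rim just below it. I'll lower gently, slowest at contact.

```bash

python3 -m jog '[[1,0,0,-0.1,0,0,0],[1,0,0,-0.28,0,0,0],[1,0,0,-0.46,0,0,0],[1,0,0,-0.6,0,0,0],[1,0,0,-0.68,0,0,0]]'
python3 -m jog '[[1,0,0,-0.06,0,0,0],[1,0,0,-0.12,0,0,0],[1,0,0,-0.18,0,0,0],[1,0,0,-0.24,0,0,0],[1,0,0,-0.3,0,0,0]]'
python3 -m jog '[[1,0,0,-0.06,0,0,0],[1,0,0,-0.12,0,0,0],[1,0,0,-0.18,0,0,0],[1,0,0,-0.24,0,0,0],[1,0,0,-0.3,0,0,0]]'
python3 -m jog '[[1,0,0,-0.08,0,0,0],[1,0,0,-0.17,0,0,0],[1,0,0,-0.27,0,0,0],[1,0,0,-0.37,0,0,0],[1,0,0,-0.47,0,0,0]]'
python3 -m jog '[[1,0,0,-0.1,0,0,0],[1,0,0,-0.2,0,0,0],[1,0,0,-0.3,0,0,0],[1,0,0,-0.38,0,0,0],[1,0,0,-0.43,0,0,0]]'
python3 f.py 16
python3 s.py side4.png 240 440 110 310
```

```text
time: 12.2
ee_pos: [0.6, -0.2311, 0.3017]
tcp_rot: [-90.0, 0.0, -8.1]
wrist_force: [0.8, 0.0, -4.3]
opening: 0.0169
time: 12.7
ee_pos: [0.6002, -0.2312, 0.2947]
tcp_rot: [-90.0, -0.0, -8.1]
wrist_force: [-0.5, -1.0, -3.9]
opening: 0.017
time: 13.2
ee_pos: [0.6002, -0.2312, 0.2872]
tcp_rot: [-90.0, -0.0, -8.1]
wrist_force: [-0.1, -0.2, -3.1]
opening: 0.0169
time: 13.7
ee_pos: [0.6002, -0.2312, 0.2754]
tcp_rot: [-90.0, -0.0, -8.1]
wrist_force: [-0.4, -0.2, -2.4]
opening: 0.0169
time: 14.2
ee_pos: [0.6002, -0.2312, 0.2646]
tcp_rot: [-90.0, -0.0, -8.1]
wrist_force: [0.7, -0.5, -2.0]
opening: 0.0171
15.0 F [ 0.5   0.05 -2.11] sd [0.55 0.44 0.59] T [-0.025 -0.1   -0.011] [ 0.6002 -0.2312  0.2648] 0.017
blue 151 [[0.585, -0.2783, 0.2632], [0.5901, -0.2592, 0.2821], [0.6067, -0.1939, 0.2873]]
pail 1669 [[0.5455, -0.2979, 0.1225], [0.5881, -0.2508, 0.1852], [0.6555, -0.1767, 0.2017]]
```

View pics/side4.png

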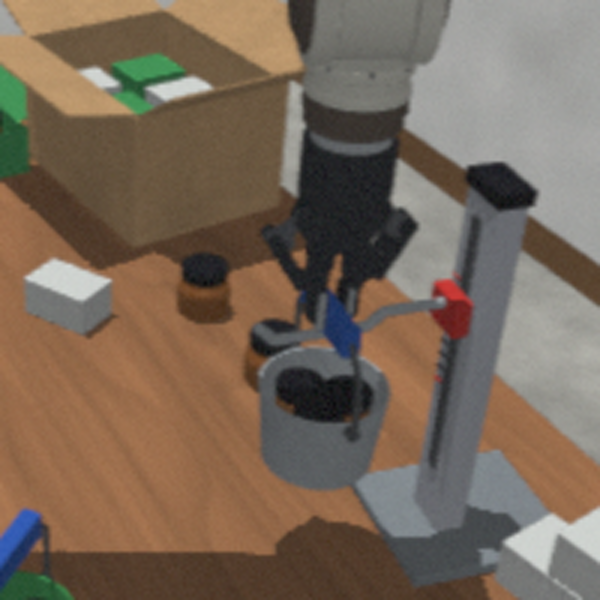

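The hook's flat stretch carries the bar and has sunk about 29 mm, with 2.1 N still on the wrist. I'll lower another 30 mm, then weigh again.

```bash

python3 -m jog '[[1,0,0,-0.04,0,0,0],[1,0,0,-0.12,0,0,0],[1,0,0,-0.22,0,0,0],[1,0,0,-0.32,0,0,0],[1,0,0,-0.42,0,0,0]]'
python3 -m jog '[[1,0,0,-0.1,0,0,0],[1,0,0,-0.2,0,0,0],[1,0,0,-0.3,0,0,0],[1,0,0,-0.4,0,0,0],[1,0,0,-0.5,0,0,0]]'
python3 -m jog '[[1,0,0,-0.1,0,0,0],[1,0,0,-0.18,0,0,0],[1,0,0,-0.24,0,0,0],[1,0,0,-0.27,0,0,0],[1,0,0,-0.28,0,0,0]]'
python3 f.py 36
```

```text
time: 15.55
ee_pos: [0.6002, -0.2312, 0.254]
tcp_rot: [-90.0, -0.0, -8.1]
wrist_force: [1.0, -0.3, -2.3]
opening: 0.017
time: 16.05
ee_pos: [0.6002, -0.2312, 0.2416]
tcp_rot: [-90.0, -0.0, -8.1]
wrist_force: [0.6, 0.1, -0.7]
opening: 0.0169
time: 16.55
ee_pos: [0.6002, -0.2312, 0.2348]
tcp_rot: [-90.0, -0.0, -8.1]
wrist_force: [0.0, -0.5, -1.4]
opening: 0.0169
18.35 F [ 0.83 -0.29 -0.69] sd [0.51 0.47 0.52] T [-0.047 -0.155  0.004] [ 0.6002 -0.2312  0.2348] 0.0171
```

The remaining 0.69 N is about 12 mm. There is also a small sideways friction force towards +x of about 0.8 N. I'll lower 8 mm, ease +1 mm in x, then weigh.

```bash

python3 -m jog '[[1,0.01,0,-0.04,0,0,0],[1,0.02,0,-0.12,0,0,0],[1,0.03,0,-0.22,0,0,0],[1,0.04,0,-0.29,0,0,0],[1,0.04,0,-0.32,0,0,0]]'
python3 f.py 50
```

```text
time: 18.85
ee_pos: [0.601, -0.2311, 0.2264]
tcp_rot: [-90.0, 0.0, -8.1]
wrist_force: [-1.5, -0.1, -0.2]
opening: 0.0169
21.35 F [-2.07  0.21 -0.05] sd [0.5  0.47 0.51] T [0.071 0.492 0.004] [ 0.6012 -0.2312  0.2268] 0.017
```

```bash

python3 -m jog '[[1,-0.01,0,0,0,0,0],[1,-0.02,0,0,0,0,0],[1,-0.028,0.002,0,0,0,0],[1,-0.028,0.002,0,0,0,0]]'
python3 f.py 40
python3 s.py side5.png 240 440 110 310
```

```text
time: 21.75
ee_pos: [0.6009, -0.2312, 0.2269]
tcp_rot: [-90.0, -0.1, -8.1]
wrist_force: [2.6, 0.2, 0.7]
opening: 0.0171
23.75 F [ 2.25 -0.12 -0.22] sd [0.51 0.48 0.5 ] T [-0.039 -0.437 -0.006] [ 0.6005 -0.2311  0.2268] 0.0166
blue 147 [[0.5843, -0.2773, 0.2246], [0.5911, -0.2573, 0.2449], [0.6072, -0.1937, 0.2489]]
pail 1606 [[0.5464, -0.2974, 0.0842], [0.5887, -0.2504, 0.1469], [0.6561, -0.1769, 0.1635]]
```

View pics/side5.png

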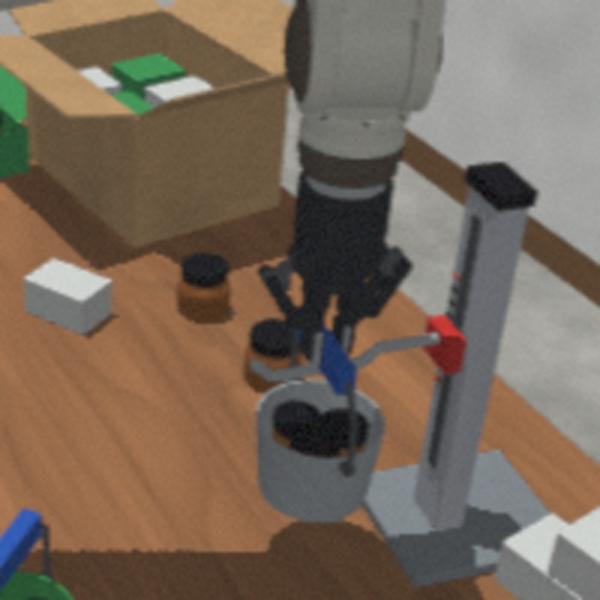

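The hook is down about 68 mm with the bar still seated on its flat stretch. Remaining load is about 0.1–0.2 N. One fine step: 2.5 mm down, +0.35 mm in x.

```bash

python3 -m jog '[[1,0.005,0,-0.02,0,0,0],[1,0.01,0,-0.05,0,0,0],[1,0.014,0,-0.08,0,0,0],[1,0.014,0,-0.1,0,0,0],[1,0.014,0,-0.1,0,0,0]]'
python3 f.py 80
```

```text
time: 24.3
ee_pos: [0.6006, -0.2312, 0.2241]
tcp_rot: [-90.0, 0.0, -8.1]
wrist_force: [-0.8, -0.0, 0.4]
opening: 0.0169Traceback (most recent call last):
  File "f.py", line 5, in <module>
    bot.camera("wrist");o=bot.get_obs();F.append(o["wrist_force"]);T.append(o["torque"])
    ~~~~~~~~~~^^^^^^^^^
ValueError: 200 camera calls are used up
```

The camera budget is used up, so from here I rely on the readings from held poses.

```bash
(
python3 -m jog '[[1,0,0,0,0,0,0]]'
python3 -m jog '[[1,0,0,0,0,0,0]]'
python3 -m jog '[[1,0,0,0,0,0,0]]'
python3 -m jog '[[1,0,0,0,0,0,0]]'
python3 -m jog '[[1,0,0,0,0,0,0]]'
python3 -m jog '[[1,0,0,0,0,0,0]]'
python3 -m jog '[[1,0,0,0,0,0,0]]'
python3 -m jog '[[1,0,0,0,0,0,0]]'
python3 -m jog '[[1,0,0,0,0,0,0]]'
python3 -m jog '[[1,0,0,0,0,0,0]]'
python3 -m jog '[[1,0,0,0,0,0,0]]'
python3 -m jog '[[1,0,0,0,0,0,0]]'
python3 -m jog '[[1,0,0,0,0,0,0]]'
python3 -m jog '[[1,0,0,0,0,0,0]]'
python3 -m jog '[[1,0,0,0,0,0,0]]'
python3 -m jog '[[1,0,0,0,0,0,0]]'
python3 -m jog '[[1,0,0,0,0,0,0]]'
python3 -m jog '[[1,0,0,0,0,0,0]]'
python3 -m jog '[[1,0,0,0,0,0,0]]'
python3 -m jog '[[1,0,0,0,0,0,0]]'
) > log.txt; tail -5 log.txt; python3 -c "
import re,numpy as np
a=np.array([eval(x) for x in re.findall(r'wrist_force: (\[.*\])',open('log.txt').read())]);print(len(a),a.mean(0),a.std(0))"
```

```text
time: 27.6
ee_pos: [0.6009, -0.2311, 0.2243]
tcp_rot: [-90.0, 0.0, -8.1]
wrist_force: [-2.8, -0.1, 0.4]
opening: 0.0172
20 [-2.18  -0.09  -0.025] [0.62177166 0.54304696 0.48463904]
```

Vertical load is now balanced at -0.03 ± 0.1 N. I'll ease the sideways preload by a hair (-0.17 mm in x) and lower the grip to 20 N.

```bash
(
python3 -m jog '[[1,-0.004,0,0,0,0,0],[1,-0.007,0,0,0,0,0],[1,-0.007,0,0,0,0,0]]' 20
python3 -m jog '[[1,0,0,0,0,0,0]]'
python3 -m jog '[[1,0,0,0,0,0,0]]'
python3 -m jog '[[1,0,0,0,0,0,0]]'
python3 -m jog '[[1,0,0,0,0,0,0]]'
python3 -m jog '[[1,0,0,0,0,0,0]]'
python3 -m jog '[[1,0,0,0,0,0,0]]'
python3 -m jog '[[1,0,0,0,0,0,0]]'
python3 -m jog '[[1,0,0,0,0,0,0]]'
python3 -m jog '[[1,0,0,0,0,0,0]]'
python3 -m jog '[[1,0,0,0,0,0,0]]'
python3 -m jog '[[1,0,0,0,0,0,0]]'
python3 -m jog '[[1,0,0,0,0,0,0]]'
python3 -m jog '[[1,0,0,0,0,0,0]]'
python3 -m jog '[[1,0,0,0,0,0,0]]'
) > log.txt; tail -5 log.txt; python3 -c "
import re,numpy as np
a=np.array([eval(x) for x in re.findall(r'wrist_force: (\[.*\])',open('log.txt').read())]);print(len(a),a.mean(0),a.std(0))"
```

```text
time: 29.3
ee_pos: [0.6007, -0.2311, 0.2243]
tcp_rot: [-90.0, -0.0, -8.1]
wrist_force: [1.7, -0.6, 0.1]
opening: 0.0169
15 [ 0.32       -0.17333333 -0.19333333] [0.68818602 0.48368952 0.30214051]
```

```bash

python3 -m jog '[[1,0,0,-0.02,0,0,0],[1,0,0,-0.04,0,0,0],[1,0,0,-0.06,0,0,0],[1,0,0,-0.06,0,0,0],[1,0,0,-0.06,0,0,0]]' 20
python3 -m jog '[[0.8,0,0,0,0,0,0],[0.79,0,0,0,0,0,0],[0.78,0,0,0,0,0,0],[0.77,0,0,0,0,0,0],[0.76,0,0,0,0,0,0]]'
python3 -m jog '[[0.74,0,0,0,0,0,0],[0.72,0,0,0,0,0,0],[0.69,0,0,0,0,0,0],[0.66,0,0,0,0,0,0],[0.63,0,0,0,0,0,0]]'
python3 -m jog '[[0.58,0,0,0,0,0,0],[0.54,0,0,0,0,0,0],[0.5,0,0,0,0,0,0],[0.5,0,0,0,0,0,0],[0.5,0,0,0,0,0,0]]'
```

```text
time: 29.8
ee_pos: [0.6007, -0.2311, 0.2228]
tcp_rot: [-90.0, -0.0, -8.1]
wrist_force: [1.5, 0.7, 0.5]
opening: 0.0169
time: 30.3
ee_pos: [0.6006, -0.2311, 0.2228]
tcp_rot: [-90.0, 0.0, -8.1]
wrist_force: [0.2, 0.6, -0.3]
opening: 0.0207
time: 30.8
ee_pos: [0.6007, -0.2311, 0.2228]
tcp_rot: [-90.0, 0.0, -8.1]
wrist_force: [0.1, -0.2, 1.0]
opening: 0.0315
time: 31.3
ee_pos: [0.6007, -0.2311, 0.2228]
tcp_rot: [-90.0, -0.0, -8.1]
wrist_force: [0.4, 0.1, 0.1]
opening: 0.0427
```

Released without any force. Retract straight up, then let everything settle.

```bash

python3 -m jog '[[0.5,0,0,0.2,0,0,0],[0.5,0,0,0.5,0,0,0],[0.5,0,0,0.9,0,0,0],[0.5,0,0,1.4,0,0,0],[0.5,0,0,2,0,0,0]]'
python3 -m jog '[[0.5,0,0,0.8,0,0,0],[0.5,0,0,1.6,0,0,0],[0.5,0,0,2.4,0,0,0],[0.5,0,0,3.2,0,0,0],[0.5,0,0,4,0,0,0]]'
python3 -m jog '[[0.5,0,0,0,0,0,0],[0.5,0,0,0,0,0,0],[0.5,0,0,0,0,0,0],[0.5,0,0,0,0,0,0],[0.5,0,0,0,0,0,0]]'
python3 -m jog '[[0.5,0,0,0,0,0,0],[0.5,0,0,0,0,0,0],[0.5,0,0,0,0,0,0],[0.5,0,0,0,0,0,0],[0.5,0,0,0,0,0,0]]'
python3 -m jog '[[0.5,0,0,0,0,0,0],[0.5,0,0,0,0,0,0],[0.5,0,0,0,0,0,0],[0.5,0,0,0,0,0,0],[0.5,0,0,0,0,0,0]]'
python3 -m jog '[[0.5,0,0,0,0,0,0],[0.5,0,0,0,0,0,0],[0.5,0,0,0,0,0,0],[0.5,0,0,0,0,0,0],[0.5,0,0,0,0,0,0]]'
python3 -m jog '[[0.5,0,0,0,0,0,0],[0.5,0,0,0,0,0,0],[0.5,0,0,0,0,0,0],[0.5,0,0,0,0,0,0],[0.5,0,0,0,0,0,0]]'
python3 -m jog '[[0.5,0,0,0,0,0,0],[0.5,0,0,0,0,0,0],[0.5,0,0,0,0,0,0],[0.5,0,0,0,0,0,0],[0.5,0,0,0,0,0,0]]'
python3 -c "
from workcell import bot
o=bot.get_obs();print(o['time'],o['ee_pos'],o['wrist_force'])"
```

```text
time: 31.8
ee_pos: [0.6006, -0.2311, 0.274]
tcp_rot: [-90.0, -0.0, -8.1]
wrist_force: [0.4, -0.8, 0.4]
opening: 0.0428
time: 32.3
ee_pos: [0.6003, -0.231, 0.3747]
tcp_rot: [-90.0, -0.1, -8.1]
wrist_force: [0.8, -0.1, 0.9]
opening: 0.0424
time: 32.8
ee_pos: [0.6005, -0.231, 0.3722]
tcp_rot: [-90.0, 0.1, -8.1]
wrist_force: [0.3, -0.7, -0.4]
opening: 0.043
time: 33.3
ee_pos: [0.6007, -0.2312, 0.3728]
tcp_rot: [-90.0, -0.0, -8.1]
wrist_force: [0.0, 0.3, 0.6]
opening: 0.0424
time: 33.8
ee_pos: [0.6007, -0.2311, 0.3728]
tcp_rot: [-90.0, 0.0, -8.1]
wrist_force: [0.4, -0.5, -1.3]
opening: 0.0428
time: 34.3
ee_pos: [0.6007, -0.2311, 0.3728]
tcp_rot: [-90.0, -0.0, -8.1]
wrist_force: [0.5, 0.6, 0.4]
opening: 0.0427
time: 34.8
ee_pos: [0.6007, -0.2311, 0.3728]
tcp_rot: [-90.0, 0.0, -8.1]
wrist_force: [0.1, -0.1, -0.2]
opening: 0.0429
time: 35.3
ee_pos: [0.6007, -0.2311, 0.3728]
tcp_rot: [-90.0, -0.0, -8.1]
wrist_force: [1.0, 0.6, -0.4]
opening: 0.0428
35.3 [ 0.60068181 -0.23112319  0.37279743] [ 0.9884887   0.58973482 -0.36498778]
```

```bash
(
python3 -m jog '[[0.5,0,0,0,0,0,0],[0.5,0,0,0,0,0,0],[0.5,0,0,0,0,0,0],[0.5,0,0,0,0,0,0],[0.5,0,0,0,0,0,0]]'
python3 -m jog '[[0.5,0,0,0,0,0,0],[0.5,0,0,0,0,0,0],[0.5,0,0,0,0,0,0],[0.5,0,0,0,0,0,0],[0.5,0,0,0,0,0,0]]'
python3 -m jog '[[0.5,0,0,0,0,0,0],[0.5,0,0,0,0,0,0],[0.5,0,0,0,0,0,0],[0.5,0,0,0,0,0,0],[0.5,0,0,0,0,0,0]]'
python3 -m jog '[[0.5,0,0,0,0,0,0],[0.5,0,0,0,0,0,0],[0.5,0,0,0,0,0,0],[0.5,0,0,0,0,0,0],[0.5,0,0,0,0,0,0]]'
python3 -m jog '[[0.5,0,0,0,0,0,0],[0.5,0,0,0,0,0,0],[0.5,0,0,0,0,0,0],[0.5,0,0,0,0,0,0],[0.5,0,0,0,0,0,0]]'
python3 -m jog '[[0.5,0,0,0,0,0,0],[0.5,0,0,0,0,0,0],[0.5,0,0,0,0,0,0],[0.5,0,0,0,0,0,0],[0.5,0,0,0,0,0,0]]'
) | tail -5; python3 -c "
from workcell import bot
print(bot.job_done())"
```

```text
time: 38.3
ee_pos: [0.6007, -0.2311, 0.3728]
tcp_rot: [-90.0, 0.0, -8.1]
wrist_force: [0.3, 0.6, -0.5]
opening: 0.0427
the job is handed in; nothing more can be done
None
```

I hung the steel pail by its blue handle on the hook and handed the job in at 38.3 s. I couldn't look at it after letting go: averaging force readings with camera calls used up all 200, so nothing confirms by picture that it hangs still and plumb.

- **Lowering:** The pail weighed about 4.2 N. I lowered it at about 25 mm/s or less once the hook took load. The hook sank about 70 mm, well short of its 130 mm stop, and the pail's underside is about 80 mm above the table.
- **Balance before release:** The last averages of the vertical force were -0.03 and then -0.19 N, each uncertain by about 0.1 N. I lowered a final 1.5 mm to cover that and did not average again.
- **Sideways force:** While seated, friction gave a sideways force of about 2 N, which I eased to about 0.3 N. It still varied: the last single readings before letting go were 1.5 to 1.7 N.
- **Release:** I opened the gripper gradually. The wrist force stayed within noise (up to about 1 N) then and during the retreat, with no sign of a snag. I then waited 6 s, with the gripper about 150 mm above its release height, before handing in.
- **Last picture:** Taken before the final 2.5 and 1.5 mm steps, it shows the handle seated on the flat of the hook and the pail plumb. The bystanders in view were in place.

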